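# Hold a bracket flush on the tilted fixture table

## Robot

A 6-joint arm with a two-finger parallel gripper is mounted at the origin on the work surface. World frame = base frame: x ahead of the robot, y to its left, z up, the work surface at z = 0. Lengths are in m, angles in degrees, forces in N, time in s.
With the tool pointing down it reaches from about 0.4 to 0.825 m from the base axis. Payload 7 kg.
Tool frame: the origin (TCP) lies between the finger pads; the fingertips stand 25 mm ahead of it and the grasp point (between the pads) lies 6 mm ahead of it; z points along the fingers, y is the line along which they close (so a half turn about z gives the same grasp; the last joint's range is limited). The gripper opens to 88 mm and grips with 3 to 60 N. Pads are 19 mm wide; open, the fingers measure 130 mm over their backs; the gripper's body (78 mm by 193 mm) begins 47 mm behind the grasp point.
Start: joints at [88.642, 20.546, 0.682, 0, -70.136, -16.507], TCP at [0.207, 0.642, 0.252] pointing down, gripper open.
Joint ranges: [-176.03, 176.03], [-82.01, 121.73], [-58.28, 71.71], [-173.87, 95.51], [-174.79, -0.11], [-173.66, 173.66]. Speed limits (degrees/s): [136.94, 136.94, 172.46, 180, 180, 180].

## Interface

Orientations are given as [roll, pitch, yaw] about the fixed x, y, z axes, in that order (R = Rz(yaw) Ry(pitch) Rx(roll)).
In Python, from plant import ctrl gives the robot as it stands.
- The arm moves only by the tool drive_effector, called after "Emit:" in YAML: its name, and indented under it one key for each argument. Schema: {"type":"object","properties":{"steps":{"type":"object","properties":{"offsets":{"type":"array","items":{"type":"array","items":{"type":"number"},"minItems":5,"maxItems":5},"minItems":1,"maxItems":8}},"additionalProperties":false,"required":["offsets"]},"only":{"type":"string"},"quiet":{"type":"boolean"},"lines":{"type":"string"}},"required":["steps"],"additionalProperties":false}. steps is an object whose key "offsets" holds a list of rows, 1 to 8 of them, each of 5 numbers: dx, dy, dz in units of 5 mm, then a turn about the tool's z in units of 10 degrees, then the finger opening in m; each row is the pose to reach, as a shift and turn from the pose commanded when the call began, along the tool's axes at that moment; what a row does not reach only later rows make up. A row lasts 1/8 s, in which the tool goes at most 0.0625 m and 10.7 degrees, less where a joint would pass 70% of its speed; a pose out of reach is approached as far as the arm can. The fingers move at their own pace and stop on an object; the grip force is fixed at half the most. Time passes only in rows, so rows that do not move let the fingers close. The tool returns the time, the measured TCP pose, the force, the opening and the grip force at its end. only (a regular expression) keeps the lines of the reply that match it, lines (a string "A,B") keeps lines A to B, and quiet returns only ok. Input that does not fit is refused with a message, and nothing moves.
- ctrl.get_obs(): the state, without advancing time (a new reading comes with each control period).
- ctrl.snapshot(name): name is "scene" or "top" or "wrist"; returns a dict with "frame" (420x560x3 uint8, red, green, blue), "z_map" (420x560 float32, m along the optical axis (not along the pixel's ray), 0 where there is no reading), "fovy" (degrees; the focal length in pixels is half the picture's height over the tangent of half this angle, whatever the lens; pixels are square), "cx", "cy" (the principal point, pixels), "R" (3x3) and "t" (3): a world point X has camera coordinates R X + t; the wrist camera has in their place "T_tool_cam" (4x4, takes a point from camera to tool coordinates, whose origin is the TCP and whose axes are the flange's). Camera axes: x right, y down, z forward; pixel columns grow to the right and rows downward; lengths in m; the calibration is good to about 2 mm. The wrist camera is an equidistant fisheye: a pixel r from the principal point sees the ray r / f radians off the axis. A picture is of the moment at which its call begins: read the wrist's pose just before it.
- ctrl.close_job(): hands the job in; it is judged then, once.
The state is a dict: "clock": time; "joint_pos": joint angles; "qvel": joint speeds; "tau": joint torques, N m; "tool_pos": TCP position; "orientation": TCP orientation; "force": force on the tool from outside, world axes, zero at the start; "moment": the same for the moment, N m; "opening": finger opening in m; "gripper_force": force on a finger pad.
Only numpy, scipy, OpenCV 4.12 (cv2) and the standard library are available. Lean on these libraries where they do the work, as an engineer would, in place of code of your own. Each camera call takes 0.05 s, during which the arm holds its last target. There are 200 camera calls.

## Task

Lift the aluminium bracket out of the parts bin by its rib and hold it against the tilted fixture table as if it were about to be tacked on: foot squarely covering the raised pad, its long sides along the pad's long sides, tilted to lie flush all over, and pressed on steadily with roughly 10 N. The program finishes still gripping and pressing the bracket: do not let go. Do not push so hard that the table's tilt shifts, and leave the flange, the spray can and the screwdriver where they lie.

Things in the scene. Friction and masses are not known exactly. Their poses are not given: they have to be found in the camera images.
- bracket: Aluminium T-bracket, about 170 g: flat foot 80 (x) x 60 (y) x 6 mm (z) with one upright rib along its middle, 50 mm long (x), 12 mm thick (y), its top 51 mm above the underside. Origin: centre of the foot's underside; x along the rib, z up through the rib. Starts standing on its foot on the bin's floor, in either half of the bin. Identical when turned half round about z.
- bin: Open-topped plastic parts bin, fixed to the bench, 220 (x) x 280 (y) x 55 mm high, walls and floor 5 mm. Origin at the centre of its underside. It stands left or right of the robot's centre line, with the fixture on the other side.
- seat (a point): Centre of the top of the raised steel pad on the fixture's tilting plate. Pad 80 (x) x 60 (y) mm like the bracket's foot, 6 mm proud of the plate (120 x 112 mm). z: outward normal of the slope; x: straight up the slope; y: level. The slope is 0.2 to 0.55 rad from level, its low edge towards the robot give or take the fixture's yaw. It lies about 87 to 90 mm above the bench.
- edge (a point): Middle of the upper edge of the fixture's tilting plate, on its top surface: 60 mm up the slope from the pad's centre and 6 mm below the pad's top. The plate is clamped by friction at its level axis, 20 mm below the pad's centre, and turns only under about 8 N m.
- fixture: The whole fixture, bolted to the bench: grey base 140 (x) x 150 (y) x 12 mm, two upright cheeks beside the plate (inner faces 61 mm, outer 71 mm from the middle, 50 mm long, tops 88 mm up), and the tilting plate on a level axis 70 mm above the bench. Origin: centre of its underside; x from the plate's low edge to its high edge, z up.
- flange: Bystander: round steel flange, 64 mm across, 24 mm high, lying in the other half of the bin. Origin at the centre of its underside.
- can: Bystander: grey spray can, 54 mm across, 160 mm tall, upright on the bench beyond the work. Origin at the centre of its underside.
- driver: Bystander: screwdriver, 200 mm long, lying across the bench just beyond the work. Origin on its underside near mid-length.

How it is judged (in metres and radians):
On the way:
1. the bracket is lifted clear of the bin in the gripper (z of bracket in the frame of bin above 0.06 m and contact force between bracket and the fingers above 1 N and contact force between bracket and bin below 0.1 N), for 0.2 s.
At the end, for the whole second after the job is handed in: Bracket gripped (over 3 N), still, pressing the fixture with 3 to 30 N, rib outward; foot within 8 mm of the pad centre along x and y, underside within 2.5 mm above (3 mm below) the pad top, tilt within 0.045 rad and turn within 0.12 rad of the pad (either way round) (angle between the z axis of bracket and the z axis of seat, either way round below 0.045 rad and angle between the x axis of bracket and the x axis of seat, either way round below 0.12 rad and x of bracket in the frame of seat between -0.008 and 0.008 m and y of bracket in the frame of seat between -0.008 and 0.008 m and z of bracket in the frame of seat between -0.003 and 0.0025 m and angle between bracket's own z axis and vertical below 1 rad and contact force between bracket and fixture between 3 and 30 N and contact force between bracket and the fingers above 3 N and linear speed of bracket below 0.01 m/s); the arm keeps its last pose, push and grip.
It fails at once if the fixture's tilt is shifted (distance of edge from where it was at the start of the episode above 0.005 m).
It fails at once if the flange is moved more than 3 cm (distance of flange from where it was at the start of the episode above 0.03 m).
It fails at once if the spray can is moved more than 3 cm (distance of can from where it was at the start of the episode above 0.03 m).
It fails at once if the screwdriver is moved more than 3 cm (distance of driver from where it was at the start of the episode above 0.03 m).
It also fails if it takes over 35 s, if anything falls off the work surface, if the arm or the gripper's body presses on something with over 40 N, if the wrist force passes 120 N, or if a joint passes its speed limit or range.

## Working session

There is one attempt and no reset: what is moved stays moved. The work goes in short steps, Python scripts to look and compute and a tool call to move; the robot and the scene stay as the last step left them, time stands still between calls to the robot, and variables do not carry over. Pictures are saved under pics/ and viewed, at most 10 in all, crops included, and the job is handed in when it is done.

```bash
ls; mkdir -p pics; cat > h.py <<'E'
import numpy as np, cv2
from plant import ctrl
from scipy.spatial.transform import Rotation as Ro
def snap(n,f=None):
    o=ctrl.get_obs(); s=ctrl.snapshot(n)
    if f: cv2.imwrite('pics/'+f,s['frame'][:,:,::-1])
    return o,s
def cloud(s):
    z=s['z_map'].astype(float);h,w=z.shape;f=h/2/np.tan(np.radians(s['fovy'])/2)
    v,u=np.mgrid[:h,:w]
    P=np.stack([(u-s['cx'])/f*z,(v-s['cy'])/f*z,z],-1)
    return (P-s['t'])@s['R']   # R^T (P-t)
E
python3 - <<'E'
from h import *
np.set_printoptions(precision=4,suppress=True)
o,s=snap('top','top0.png'); print(o)
np.savez('top0.npz',P=cloud(s),I=s['frame'],z=s['z_map']); print(s['R'],s['t'],s['fovy'],s['cx'],s['cy'])
o,s=snap('scene','scene0.png'); np.savez('scene0.npz',P=cloud(s),I=s['frame'],z=s['z_map']);print(s['R'],s['t'],s['fovy'])
E
```

```text
pics
plant.py
{'clock': 0.0, 'joint_pos': array([ 88.6432,  20.5912,   0.6326,  -0.0199, -70.1369, -16.5059]), 'qvel': array([-0.0133,  0.0051, -0.0418,  0.0142,  0.0769,  0.0426]), 'tau': array([ -0.0004, -58.2716,  29.3054,   6.9973,   0.0071,  -0.0002]), 'tool_pos': array([0.2069, 0.642 , 0.2506]), 'orientation': array([179.9032,  -0.0092, -17.8695]), 'force': array([-0.2887,  0.7321, -0.1572]), 'moment': array([-0.025 ,  0.0176,  0.0779]), 'gripper_force': 0.0, 'opening': 0.0875540514922357}
[[ 0.0135 -0.9999  0.0011]
 [-0.9922 -0.0135 -0.1239]
 [ 0.1239  0.0006 -0.9923]] [-0.0225  0.6232  1.2345] 42.41951545986501 276.6337881746738 202.83526666185725
[[-0.3263  0.9451 -0.0157]
 [ 0.7322  0.2423 -0.6366]
 [-0.5978 -0.2192 -0.7711]] [ 0.2052 -0.4078  1.3619] 46.11153138001487
```
View pics/top0.png

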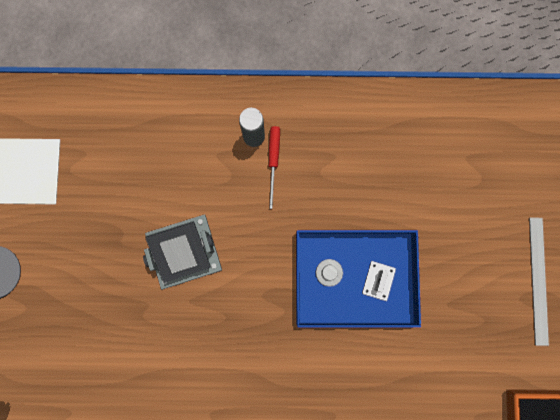

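View pics/scene0.png

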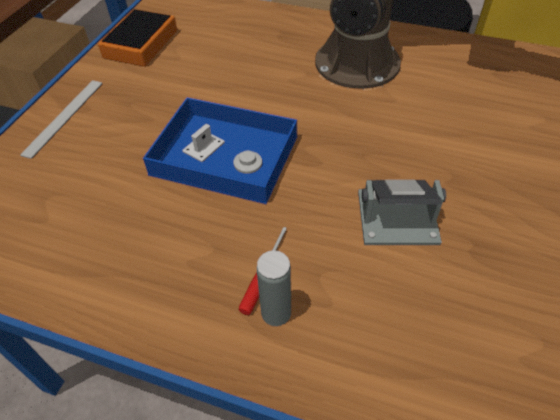

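```bash
python3 - <<'E'
from h import *
np.set_printoptions(precision=4,suppress=True)
for n in ('top0','scene0'):
    d=np.load(n+'.npz');P=d['P'];I=d['I'].astype(int);ok=d['z']>0
    x,y,z=P[...,0],P[...,1],P[...,2]; print(n)
    tb=ok&(abs(z)<.02)&(x>.3)&(x<.9)&(abs(y)<.4);print(' table z',np.median(z[tb]))
    mx,mn=I.max(2),I.min(2); grey=(mx-mn<40)
    # bin
    bl=ok&(I[...,2]>I[...,0]+50)&(x>.3)&(x<.75)&(abs(y)<.5)
    rim=bl&(z>.045)&(z<.065)
    r=cv2.minAreaRect(P[rim][:,:2].astype(np.float32)); print(' bin rim',r,np.median(z[rim]), 'floor',np.median(z[bl&(z<.03)]))
    c=np.array(r[0])
    inb=ok&grey&(abs(x-c[0])<.12)&(abs(y-c[1])<.15)&(z>-.01)&(z<.1)
    nl,lab,st,ce=cv2.connectedComponentsWithStats(inb.astype(np.uint8))
    for i in range(1,nl):
        if st[i,4]>60:
            m=lab==i;Q=P[m]
            print(' comp',st[i],Q.mean(0),'zq',np.percentile(Q[:,2],[5,50,95,99]),cv2.minAreaRect(Q[:,:2].astype(np.float32)))
            for lo,hi in((.0,.02),(.045,.07)):
                k=m&(z>lo)&(z<hi)
                if k.sum()>15: print('   band',lo,k.sum(),np.median(P[k],0),cv2.minAreaRect(P[k][:,:2].astype(np.float32)))
    # fixture
    fx=ok&(y>.05)&(y<.4)&(x>.35)&(x<.75)&(z>.03)&(z<.13)
    vv,uu=np.where(fx);print(' fix',fx.sum(),uu.min(),uu.max(),vv.min(),vv.max())
    light=fx&grey&(I.mean(2)>120)
    print(' light',light.sum(), np.median(P[light],0),cv2.minAreaRect(P[light][:,:2].astype(np.float32)))
    img=d['I'][vv.min()-15:vv.max()+15,uu.min()-15:uu.max()+15,::-1]
    cv2.imwrite(f'pics/{n}_fix.png',cv2.resize(img,None,fx=5,fy=5))
E
```

```text
top0
 table z 0.001803366070465379
 bin rim ((0.45214366912841797, -0.20210795104503632), (0.21810884773731232, 0.2796449065208435), 0.726729154586792) 0.05597334325014673 floor 0.006151207959037102
 comp [296 231   1  76  76] [ 0.4707 -0.0614  0.028 ] zq [0.0179 0.0287 0.0374 0.0394] ((0.47054100036621094, -0.06149132922291756), (0.1739128679037094, 0.00045862537808716297), 0.7329660654067993)
 comp [412 245   6  43 100] [ 0.4797 -0.3363  0.034 ] zq [0.0161 0.0346 0.05   0.0528] ((0.4801669716835022, -0.33646735548973083), (0.09608306735754013, 0.0032570825424045324), 0.37953826785087585)
   band 0.0 16 [ 0.4639 -0.3368  0.017 ] ((0.4803893566131592, -0.33648642897605896), (0.0797746479511261, 0.0016955543542280793), 1.7041200399398804)
 comp [316 259  27  27 571] [ 0.4629 -0.139   0.0206] zq [0.0122 0.018  0.0327 0.0344] ((0.462354451417923, -0.1400989443063736), (0.06208454817533493, 0.06168994680047035), 44.760650634765625)
   band 0.0 357 [ 0.461  -0.1375  0.016 ] ((0.4623364508152008, -0.14009493589401245), (0.06206461414694786, 0.061668511480093), 45.04277801513672)
 comp [362
[... 1508 characters left out ...]
95061832666397), 72.24856567382812)
   band 0.045 130 [ 0.4505 -0.2564  0.0522] ((0.44891026616096497, -0.25661054253578186), (0.01496490091085434, 0.050740279257297516), 73.56543731689453)
 comp [233 151  29  22 508] [ 0.4727 -0.1376  0.0161] zq [0.0052 0.0133 0.0276 0.0288] ((0.4616098999977112, -0.1438225358724594), (0.07536229491233826, 0.06366804987192154), 24.65363311767578)
   band 0.0 338 [ 0.4796 -0.1326  0.0118] ((0.4616098999977112, -0.1438225358724594), (0.07536229491233826, 0.06366804987192154), 24.65363311767578)
 fix 2126 362 446 180 218
 light 584 [0.5122 0.2038 0.0864] ((0.5036390423774719, 0.20342372357845306), (0.07338212430477142, 0.13992410898208618), 20.127944946289062)
```

```bash
python3 - <<'E'
from h import *
np.set_printoptions(precision=4,suppress=True)
a=cv2.imread('pics/top0_fix.png');b=cv2.imread('pics/scene0_fix.png');print(a.shape,b.shape)
w=max(a.shape[1],b.shape[1]);H=a.shape[0]+b.shape[0];c=np.zeros((H,w,3),np.uint8);c[:a.shape[0],:a.shape[1]]=a;c[a.shape[0]:,:b.shape[1]]=b
s=min(1,590/H);cv2.imwrite('pics/fix.png',cv2.resize(c,None,fx=s,fy=s))
for n in ('top0','scene0'):
    d=np.load(n+'.npz');P=d['P'];I=d['I'].astype(int);ok=d['z']>0
    x,y,z=P[...,0],P[...,1],P[...,2]; g=I.mean(2)
    fx=ok&(y>.05)&(y<.4)&(x>.35)&(x<.75)&(z>.03)&(z<.13)
    m=(fx&(g>140)).astype(np.uint8)
    nl,lab,st,ce=cv2.connectedComponentsWithStats(m)
    for i in range(1,nl):
        if st[i,4]<30: continue
        Q=P[lab==i];c=np.median(Q,0)
        for _ in range(3):
            A=np.c_[Q[:,:2]-c[:2],np.ones(len(Q))];s,*_=np.linalg.lstsq(A,Q[:,2],rcond=None);r=Q[:,2]-A@s;k=abs(r)<.004;Q=Q[k]
        nrm=np.array([-s[0],-s[1],1]);nrm/=np.linalg.norm(nrm)
        up=np.array([s[0],s[1]]);yaw=np.arctan2(up[1],up[0])
        X=np.array([nrm[2]*np.cos(yaw),nrm[2]*np.sin(yaw),0]);X[2]=np.hypot(*s[:2])*nrm[2];Y=np.cross(nrm,X)
        L=np.c_[(Q-c)@X,(Q-c)@Y].astype(np.float32);rr=cv2.minAreaRect(L)
        print(n,st[i],g[lab==i].mean(),c,'slope',np.arccos(nrm[2]),'yaw',np.degrees(yaw),'rect',rr,'ctr',c+X*rr[0][0]+Y*rr[0][1],r.std())
E
```

```text
(450, 500, 3) (340, 570, 3)
top0 [160 235  37  38 844] 160.37835703001582 [0.5002 0.2048 0.0892] slope 0.5293891780967641 yaw 18.47962806798573 rect ((-0.0008640624582767487, 0.0001582503318786621), (0.058733291923999786, 0.08127876371145248), 89.7855224609375) ctr [0.4994 0.2047 0.0887] 0.0019584705480003837
scene0 [393 189  32   5  98] 150.32312925170066 [0.5328 0.2142 0.1032] slope 0.39238255146997625 yaw 17.2673117187193 rect ((-0.005582538433372974, 1.8212944269180298e-05), (0.019566556438803673, 0.057681627571582794), 1.004024624824524) ctr [0.5278 0.2127 0.1011] 0.001025831486055798
```

View pics/fix.png

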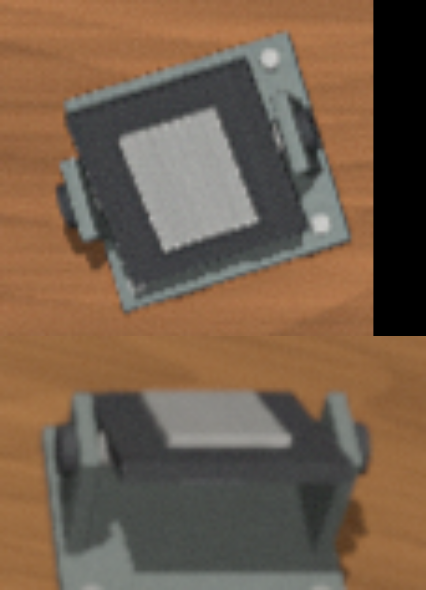

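```bash
cat >> h.py <<'E'
def rel(p,yaw,tool=None):
    o=ctrl.get_obs(); R=Ro.from_euler('xyz',o['orientation'],degrees=True).as_matrix()
    d=R.T@(np.array(p)-o['tool_pos'] if tool is None else np.array(p)-tool)
    print('t',o['clock'],'tcp',np.round(o['tool_pos'],4),'rpy',np.round(o['orientation'],2),'-> shift',np.round(d,4),'turn',round(o['orientation'][2]-yaw,2),'F',np.round(o['force'],1),'open',round(o['opening'],4))
E
python3 -c "
from h import *
rel([.53,.25,.25],-16.7);rel([.4465,-.257,.15],-16.7)"
```

```text
t 0.1 tcp [0.2069 0.6421 0.2507] rpy [ 1.7991e+02 -1.0000e-02 -1.7870e+01] -> shift [0.4278 0.274  0.0012] turn -1.17 F [-0.5 -0.6 -0.2] open 0.0875
t 0.1 tcp [0.2069 0.6421 0.2507] rpy [ 1.7991e+02 -1.0000e-02 -1.7870e+01] -> shift [0.5039 0.782  0.1019] turn -1.17 F [-0.5 -0.6 -0.2] open 0.0875
```

The rows are not in the units I measure in: shifts go in units of 5 mm and turns go in units of 10 degrees. I convert before sending: 0.43 m is 86, 0.274 m is 54.8, -1.2 degrees is -0.12.

Emit:
drive_effector:
  steps: {"offsets": [[86, 54.8, 0, -0.12, 0.088], [86, 54.8, 0, -0.12, 0.088], [86, 54.8, 0, -0.12, 0.088], [86, 54.8, 0, -0.12, 0.088], [86, 54.8, 0, -0.12, 0.088], [86, 54.8, 0, -0.12, 0.088], [86, 54.8, 0, -0.12, 0.088], [86, 54.8, 0, -0.12, 0.088]]}

```text
clock: 1.1
tool_pos: [0.5269, 0.2556, 0.2515]
orientation: [180.0, 0.0, -16.7]
force: [0.4, 1.0, -0.1]
opening: 0.0877
gripper_force: 0.0
```

Emit:
drive_effector:
  steps: {"offsets": [[16, 100, 10, 0, 0.088], [16, 100, 10, 0, 0.088], [16, 100, 10, 0, 0.088], [16, 100, 10, 0, 0.088], [16, 100, 10, 0, 0.088], [16, 100, 10, 0, 0.088], [16, 100, 10, 0, 0.088], [16, 100, 10, 0, 0.088]]}

```text
clock: 2.1
tool_pos: [0.4597, -0.2378, 0.2023]
orientation: [-180.0, -0.0, -16.6]
force: [1.6, -0.0, 1.0]
opening: 0.0879
gripper_force: 0.0
```

```bash
python3 -c "
from h import *
rel([.4465,-.257,.15],-16.7)"
```

```text
t 2.1 tcp [ 0.4597 -0.2378  0.2023] rpy [-1.7999e+02 -2.0000e-02 -1.6650e+01] -> shift [-0.0072  0.0222  0.0523] turn 0.05 F [ 1.6 -0.   1. ] open 0.0879
```

Emit:
drive_effector:
  steps: {"offsets": [[-1.4, 4.4, 16, 0, 0.05], [-1.4, 4.4, 16, 0, 0.05], [-1.4, 4.4, 16, 0, 0.05], [-1.4, 4.4, 16, 0, 0.05]]}

```text
clock: 2.6
tool_pos: [0.4483, -0.2549, 0.1234]
orientation: [180.0, -0.1, -16.6]
force: [-0.1, 0.4, 0.1]
opening: 0.0539
gripper_force: 0.0
```

```bash
python3 - <<'E'
from h import *
rel([.447,-.257,.042],-16.7)
o,s=snap('wrist','wrist1.png')
R=Ro.from_euler('xyz',o['orientation'],degrees=True).as_matrix()
np.savez('w1.npz',R=R,p=o['tool_pos'],T=s['T_tool_cam'],z=s['z_map'],I=s['frame'],c=[s['fovy'],s['cx'],s['cy']]); print(s['T_tool_cam'],s['fovy'])
E
```

```text
t 2.6 tcp [ 0.4483 -0.2549  0.1234] rpy [ 1.7999e+02 -8.0000e-02 -1.6630e+01] -> shift [-0.0008  0.0023  0.0814] turn 0.07 F [-0.1  0.4  0.1] open 0.0539
[[-1.39531880e-04 -9.66308017e-01 -2.57388418e-01  6.85628231e-02]
 [ 9.99999640e-01 -3.50382849e-04  7.73328994e-04  7.21602428e-04]
 [-8.37458494e-04 -2.57388217e-01  9.66307717e-01 -1.32980197e-01]
 [ 0.00000000e+00  0.00000000e+00  0.00000000e+00  1.00000000e+00]] 65.70646984690485
```

View pics/wrist1.png

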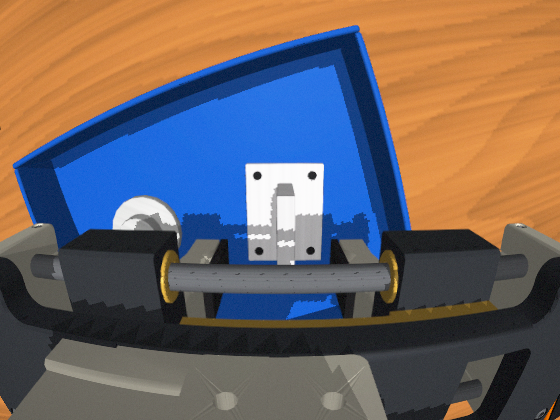

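The wrist view shows the foot (columns 247–324, rows 163–262) square to the tool and the rib at column ~285, midway between the fingers (~283). I'll descend and close.

Converted, 0.0815 m is 16.3, 0.06 m is 12.

Emit:
drive_effector:
  steps: {"offsets": [[-0.2, 0.4, 12, 0, 0.05], [-0.2, 0.4, 16.3, 0, 0.05], [-0.2, 0.4, 16.3, 0, 0.05], [-0.2, 0.4, 16.3, 0, 0.05], [-0.2, 0.4, 16.3, 0, 0.0], [-0.2, 0.4, 16.3, 0, 0.0], [-0.2, 0.4, 16.3, 0, 0.0], [-0.2, 0.4, 16.3, 0, 0.0]]}

```text
clock: 3.65
tool_pos: [0.4459, -0.2566, 0.0411]
orientation: [-180.0, -0.0, -16.7]
force: [-1.1, -0.5, 0.2]
opening: 0.0156
gripper_force: 0.7
```

Emit:
drive_effector:
  steps: {"offsets": [[0, 0, 0, 0, 0], [0, 0, 0, 0, 0], [0, 0, 0, 0, 0], [0, 0, 0, 0, 0]]}

```text
clock: 4.15
tool_pos: [0.4459, -0.2567, 0.0411]
orientation: [180.0, -0.0, -16.7]
force: [-1.4, -1.6, 4.5]
opening: 0.0118
gripper_force: 30.0
```

Emit:
drive_effector:
  steps: {"offsets": [[0, 0, -6, 0, 0], [0, 0, -16, 0, 0], [0, 0, -28, 0, 0], [0, 0, -40, 0, 0], [0, 0, -40, 0, 0], [0, 0, -40, 0, 0]]}

```text
clock: 4.9
tool_pos: [0.4452, -0.256, 0.2399]
orientation: [-179.9, 0.1, -16.7]
force: [-0.2, 0.1, -2.3]
opening: 0.0121
gripper_force: 30.0
```

```bash
cat >> h.py <<'E'
def wcloud(s,o):
    z=s['z_map'].astype(float);h,w=z.shape;f=h/2/np.tan(np.radians(s['fovy'])/2)
    v,u=np.mgrid[:h,:w];a=u-s['cx'];b=v-s['cy'];r=np.hypot(a,b)+1e-9;th=r/f
    P=np.stack([np.tan(th)*a/r*z,np.tan(th)*b/r*z,z],-1)
    T=s['T_tool_cam'];Pt=P@T[:3,:3].T+T[:3,3]
    R=Ro.from_euler('xyz',o['orientation'],degrees=True).as_matrix()
    return Pt,Pt@R.T+o['tool_pos']
E
python3 - <<'E'
from h import *
np.set_printoptions(precision=4,suppress=True)
o,s=snap('wrist','wrist2.png');Pt,Pw=wcloud(s,o);g=s['frame'].astype(int)
m=(s['z_map']>0)&(abs(Pt[...,0])<.07)&(abs(Pt[...,1])<.05)&(Pt[...,2]>.022)&(Pt[...,2]<.06)
print(m.sum());Q=Pt[m];print(np.percentile(Q,[1,25,50,75,99],axis=0),o['tool_pos'],o['force'],o['gripper_force'])
k=abs(Q[:,1])>.008
A=np.c_[Q[k][:,:2],np.ones(k.sum())];print('plane z=ax+by+c',np.linalg.lstsq(A,Q[k][:,2],rcond=None)[0]);print(cv2.minAreaRect(Q[k][:,:2].astype(np.float32)))
E
```

```text
5846
[[ 0.0079 -0.0284  0.0255]
 [ 0.0193 -0.0145  0.0299]
 [ 0.0269  0.0009  0.0303]
 [ 0.0337  0.0163  0.0308]
 [ 0.0396  0.0301  0.0343]] [ 0.4452 -0.256   0.2399] [-0.226   0.1174 -2.3293] 29.999607503414154
plane z=ax+by+c [ 0.0178 -0.0009  0.0299]
((0.02326269820332527, 0.0008521731942892075), (0.06032128632068634, 0.03300788626074791), 89.937255859375)
```

View pics/wrist2.png

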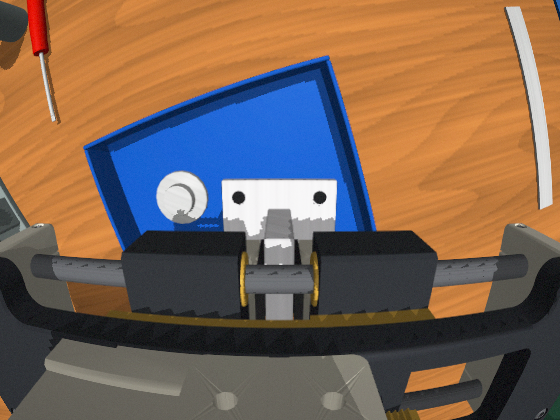

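```bash
python3 -c "
from h import *
rel([.4975,.2041,.2],18.5,[.4452,-.256,.241])"
```

```text
t 4.95 tcp [ 0.4449 -0.256   0.2392] rpy [-1.7997e+02  1.6000e-01 -1.6680e+01] -> shift [-0.0819 -0.4557  0.0415] turn -35.18 F [-1.  -0.4 -3.3] open 0.0118
```

Converted, -0.456 m is -91.2, -0.082 m is -16.4, -35.2 degrees is -3.52.

Emit:
drive_effector:
  steps: {"offsets": [[-16.4, -91.2, 0, -3.52, 0], [-16.4, -91.2, 0, -3.52, 0], [-16.4, -91.2, 0, -3.52, 0], [-16.4, -91.2, 0, -3.52, 0], [-16.4, -91.2, 0, -3.52, 0], [-16.4, -91.2, 0, -3.52, 0], [-16.4, -91.2, 0, -3.52, 0], [-16.4, -91.2, 4, -3.52, 0]]}

```text
clock: 5.95
tool_pos: [0.4982, 0.2071, 0.2196]
orientation: [180.0, 0.0, 18.7]
force: [0.2, 0.0, -2.3]
opening: 0.0119
gripper_force: 30.0
```

Emit:
drive_effector:
  steps: {"offsets": [[0, 0, 2, 0, 0], [0, 0, 4, 0, 0], [0, 0, 4, 0, 0]]}

```text
clock: 6.32
tool_pos: [0.4975, 0.2024, 0.1997]
orientation: [179.9, 0.1, 18.5]
force: [0.3, -0.1, -2.1]
opening: 0.0118
gripper_force: 30.0
```

```bash
python3 - <<'E'
from h import *
np.set_printoptions(precision=4,suppress=True)
o,s=snap('wrist','wrist3.png');Pt,Pw=wcloud(s,o);rel([.4975,.2041,.2],18.5)
np.savez('w3.npz',Pt=Pt,Pw=Pw,I=s['frame'],z=s['z_map'])
E
```

```text
t 6.375 tcp [0.498  0.2027 0.2006] rpy [179.97   0.05  18.47] -> shift [-0.     -0.0015  0.0006] turn -0.03 F [ 0.4 -0.2 -2.1] open 0.0118
```

View pics/wrist3.png

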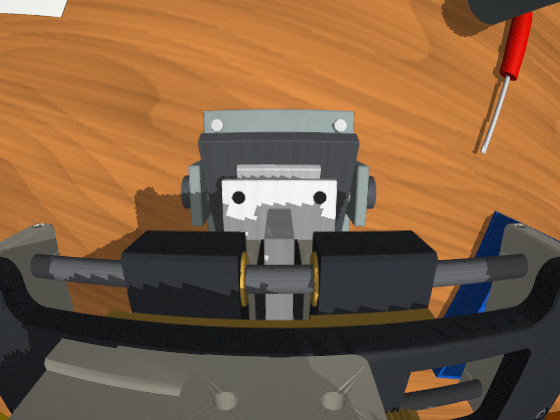

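The wrist view shows the pad's upper edge at row ~165, columns 237–321 (centre 279), and the foot at columns 222–337 (centre 279.5), so it is aligned sideways and in yaw. I'll check the slope and the edge position from this view.

```bash
python3 - <<'E'
from h import *
np.set_printoptions(precision=4,suppress=True)
d=np.load('w3.npz');P=d['Pw'];I=d['I'].astype(int);z=d['z']
S=np.array([.4994,.2047,.0882]);c,s=np.cos(np.radians(18.5)),np.sin(np.radians(18.5))
D=P-S;a=D[...,0]*c+D[...,1]*s;b=-D[...,0]*s+D[...,1]*c;h=D[...,2]
g=I.mean(2)
pad=np.zeros(z.shape,bool);pad[163:179,225:335]=1;pad&=(z>0)
for r in (166,170,174,177): print(r,'b-edges',b[r,[236,239,243,280,315,319,322]],g[r,[230,234,238,242,280,316,320,324]])
for r in range(128,182,3): print(r,np.median(a[r,270:290]),np.median(h[r,270:290]),g[r,270:290].mean())
k=np.zeros(z.shape,bool);k[137:160,215:345]=1
for n,kk in (('plate',k),('pad',np.pad(np.ones((12,74),bool),((166,420-178),(242,560-316))))):
    A=np.c_[a[kk],b[kk],np.ones(kk.sum())];q=np.linalg.lstsq(A,h[kk],rcond=None)[0];print(n,q,np.arctan(q[0]))
E
```

```text
166 b-edges [ 0.0289  0.0263  0.0234 -0.0029 -0.0278 -0.0307 -0.0331] [ 79.      73.6667 166.3333 171.6667 169.     164.6667 118.6667  77.    ]
170 b-edges [ 0.0282  0.0258  0.0231 -0.0029 -0.0275 -0.0018 -0.0335] [ 74.3333  74.6667 194.6667 195.3333 198.     203.     198.3333  74.3333]
174 b-edges [ 0.0294  0.0263  0.0234 -0.0029 -0.0277 -0.0307 -0.0339] [ 77.      77.     186.6667 182.     182.3333 184.     118.6667  75.    ]
177 b-edges [ 0.0296  0.0264  0.0236 -0.0029 -0.0279 -0.0308 -0.0341] [ 41.      50.3333 155.6667 109.3333 111.     184.      74.6667  74.    ]
128 0.059303979578680124 -0.07623306231957308 164.96666666666667
131 0.05633683370158406 -0.0762941472487268 147.75
134 0.05705161667158534 0.016926161119641008 69.53333333333333
137 0.055159130973628734 0.021182428149763267 71.03333333333333
140 0.05322247654158076 0.023356170646512936 87.04999999999998
143 0.051154621887798804 0.02306931863271732 76.08333333333333
146 0.049013813363911356 0.02189321996444033 76.45
149 0.046851051307147534 0.020739168955877352 77.11666666666667
152 0.04463173636925285 0.019246993553588283 76.18333333333334
155 0.042386362798624885 0.017846416648962908 75.83333333333333
158 0.040118670770876316 0.016533077316110423 75.10000000000001
161 0.0378525887551193 0.015439603847701683 76.6
164 0.03554695430700322 0.014219680802747527 120.85
167 0.033880990715873485 0.01772452919193282 174.41666666666669
170 0.03182554562098608 0.018204089254491913 198.39999999999998
173 0.029463864825725092 0.01683744346395004 184.75
176 0.027136671039019015 0.015832261055177092 154.0
179 0.036476221979244224 0.07990016110192531 117.0333333333333
plate [ 0.9184 -0.0001 -0.0227] 0.7428674808540818
pad [ 1.3475  0.0002 -0.0239] 0.9323554088530167
```

Emit:
drive_effector:
  steps: {"offsets": [[0, 0, 6, 0, 0], [0, 0, 9, 0, 0], [0, 0, 10, 0, 0], [0, 0, 10.8, 0, 0], [0, 0, 10.8, 0, 0]]}

```text
clock: 7.0
tool_pos: [0.4983, 0.2039, 0.1473]
orientation: [-180.0, -0.0, 18.5]
force: [-0.4, -0.2, -2.2]
opening: 0.0117
gripper_force: 30.0
```

Emit:
drive_effector:
  steps: {"offsets": [[0, 0, 0.4, 0, 0], [0, 0, 0.8, 0, 0], [0, 0, 0.8, 0, 0]]}

```text
clock: 7.38
tool_pos: [0.4983, 0.2039, 0.1434]
orientation: [-180.0, -0.0, 18.6]
force: [-1.0, 0.3, 2.2]
opening: 0.012
gripper_force: 30.0
```

Converted, 0.011 m is 2.2, -0.008 m is -1.6.

Emit:
drive_effector:
  steps: {"offsets": [[-0.6, 0, 0.8, 0, 0], [-1, 0, 1.4, 0, 0], [-1.6, 0, 2.2, 0, 0], [-1.6, 0, 2.2, 0, 0]]}

```text
clock: 7.88
tool_pos: [0.4922, 0.202, 0.1338]
orientation: [-180.0, -0.3, 18.6]
force: [0.3, -0.8, 7.2]
opening: 0.0119
gripper_force: 30.0
```

```bash
python3 - <<'E'
from h import *
np.set_printoptions(precision=4,suppress=True)
o,s=snap('wrist');Pt,Pw=wcloud(s,o)
m=(s['z_map']>0)&(Pt[...,0]>.012)&(abs(Pt[...,0])<.06)&(abs(Pt[...,1])<.028)&(abs(Pt[...,1])>.009)&(Pt[...,2]>.0)&(Pt[...,2]<.04)&(s['frame'].mean(2)>110)
Q=Pt[m];A=np.c_[Q[:,:2],np.ones(len(Q))];q=np.linalg.lstsq(A,Q[:,2],rcond=None)[0];print(len(Q),q,np.arctan(q[0]),Q.max(0))
cv2.imwrite('pics/w4.png',s['frame'][:,:,::-1])
E
```

```text
4339 [-0.1792 -0.0027  0.0285] -0.17728399530855465 [0.045  0.028  0.0324]
```

View pics/w4.png

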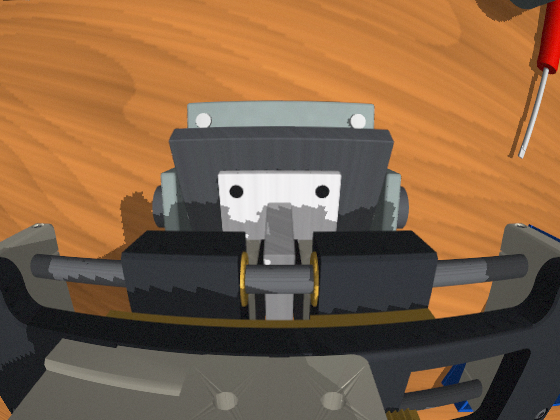

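The bracket is pivoting nose-up (about 0.18 rad) with only ~9 N of force, and the foot (columns 219–341, row 171 at its edge) stays centred. I'll continue along the arc.

Emit:
drive_effector:
  steps: {"offsets": [[-0.6, 0, 1, 0, 0], [-1, 0, 1.6, 0, 0], [-1.4, 0, 2.2, 0, 0], [-1.4, 0, 2.2, 0, 0]]}

```text
clock: 8.43
tool_pos: [0.4857, 0.2002, 0.1227]
orientation: [-179.9, -0.3, 18.6]
force: [1.0, 0.8, 7.1]
opening: 0.0121
gripper_force: 30.0
```

```bash
cat >> h.py <<'E'
def tilt():
    o,s=snap('wrist');Pt,Pw=wcloud(s,o)
    m=(s['z_map']>0)&(Pt[...,0]>.015)&(Pt[...,0]<.06)&(abs(Pt[...,1])<.028)&(abs(Pt[...,1])>.009)&(Pt[...,2]>-.005)&(Pt[...,2]<.045)&(s['frame'].mean(2)>110)
    Q=Pt[m]
    for _ in range(4):
        A=np.c_[Q[:,:2],np.ones(len(Q))];q=np.linalg.lstsq(A,Q[:,2],rcond=None)[0];Q=Q[abs(Q[:,2]-A@q)<.003]
    S=np.array([.4994,.2047,.0882]);c,k=np.cos(np.radians(18.5)),np.sin(np.radians(18.5));D=o['tool_pos']-S
    print('n',len(Q),'tilt',np.arctan(q[0]),'roll',np.arctan(q[1]),'front',np.percentile(Q[:,0],99.5),'TCP rel S: along',D[0]*c+D[1]*k,'lat',-D[0]*k+D[1]*c,'up',D[2],'F',o['force'])
    return o,s,Pt,Pw
E
python3 -c "
from h import *
tilt()"
```

```text
n 4605 tilt -0.4007949418993182 roll -0.0017851085933646349 front 0.04839138338249338 TCP rel S: along -0.01440235230962086 lat 4.113271195504281e-05 up 0.034476313166649064 F [0.97841467 0.80711349 7.08831087]
```

Converted, 0.003 m is 0.6, 0.0015 m is 0.3.

Emit:
drive_effector:
  steps: {"offsets": [[-0.1, 0, 0.3, 0, 0], [-0.2, 0, 0.6, 0, 0], [-0.2, 0, 0.6, 0, 0]]}

```text
clock: 8.85
tool_pos: [0.4848, 0.1999, 0.1198]
orientation: [-179.9, -0.3, 18.6]
force: [-0.1, 0.3, 8.8]
opening: 0.0119
gripper_force: 30.0
```

```bash
python3 -c "
from h import *
tilt()"
```

```text
n 4681 tilt -0.4549759973709289 roll -0.0012167200070539556 front 0.04909138870522807 TCP rel S: along -0.015357412357974764 lat 6.228361249019376e-05 up 0.03155788038448372 F [-0.11442231  0.33609222  8.84224923]
```

Emit:
drive_effector:
  steps: {"offsets": [[0, 0, 0.3, 0, 0], [-0.1, 0, 0.6, 0, 0], [-0.1, 0, 0.6, 0, 0]]}

```text
clock: 9.28
tool_pos: [0.4841, 0.1996, 0.1168]
orientation: [-180.0, -0.3, 18.6]
force: [-1.2, 0.8, 9.8]
opening: 0.0119
gripper_force: 30.0
```

```bash
python3 -c "
from h import *
tilt()"
```

```text
n 4742 tilt -0.5088372003322259 roll -0.0016708492884566159 front 0.04954438038743429 TCP rel S: along -0.016097017056787254 lat 6.022269473888401e-05 up 0.028597303253263998 F [-1.18237403  0.80288786  9.79792574]
```

Converted, 0.0015 m is 0.3, 0.001 m is 0.2.

Emit:
drive_effector:
  steps: {"offsets": [[0, 0, 0.2, 0, 0], [0, 0, 0.3, 0, 0], [0, 0, 0.3, 0, 0]]}

```text
clock: 9.7
tool_pos: [0.4841, 0.1997, 0.1167]
orientation: [-180.0, -0.3, 18.6]
force: [-7.2, -0.2, 24.7]
opening: 0.0118
gripper_force: 30.0
```

```bash
python3 - <<'E'
from h import *
o,s,Pt,Pw=tilt()
cv2.imwrite('pics/w5.png',s['frame'][:,:,::-1])
s0=np.load('scene0.npz')
_,s=snap('scene');f=s['frame'][150:250,340:470,::-1];_,t=snap('top');g=t['frame'][200:300,120:250,::-1]
cv2.imwrite('pics/mix.png',cv2.resize(np.hstack([f,g]),None,fx=3,fy=3,interpolation=cv2.INTER_CUBIC))
E
```

```text
n 4731 tilt -0.5073586760780057 roll -0.0031048023384900787 front 0.049568844582434324 TCP rel S: along -0.016098239538684705 lat 7.751231208106592e-05 up 0.028506603500084604 F [-7.21270612 -0.16345238 24.67078596]
```

View pics/mix.png

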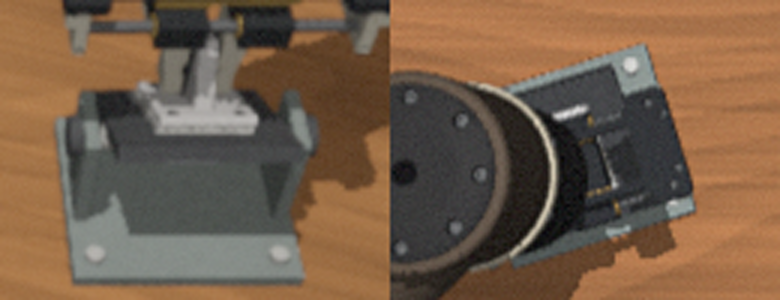

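Converted, -0.0012 m is -0.24, -0.0007 m is -0.14.

Emit:
drive_effector:
  steps: {"offsets": [[0, 0, -0.14, 0, 0], [0, 0, -0.24, 0, 0], [0, 0, -0.24, 0, 0]]}

```text
clock: 10.22
tool_pos: [0.4841, 0.1996, 0.1168]
orientation: [-180.0, -0.3, 18.6]
force: [-3.1, 1.0, 13.0]
opening: 0.0117
gripper_force: 30.0
```

```bash
python3 - <<'E'
from h import *
np.set_printoptions(precision=4,suppress=True)
o,s,Pt,Pw=tilt()
L=s['frame'].mean(2);ok=(s['z_map']>0)
def fit(m):
    Q=Pt[m]
    for _ in range(5):
        A=np.c_[Q[:,:2],np.ones(len(Q))];q=np.linalg.lstsq(A,Q[:,2],rcond=None)[0];Q=Q[abs(Q[:,2]-A@q)<.002]
    n=np.array([q[0],q[1],-1]);n/=np.linalg.norm(n);return n,Q.mean(0),Q
foot=ok&(Pt[...,0]>.015)&(Pt[...,0]<.06)&(abs(Pt[...,1])<.028)&(abs(Pt[...,1])>.009)&(Pt[...,2]>-.005)&(Pt[...,2]<.04)&(L>110)
pl=ok&(Pt[...,0]>.02)&(Pt[...,0]<.08)&(abs(Pt[...,1])<.055)&(Pt[...,2]<.06)&(L<110)&(abs(Pt[...,1])>.036)&(Pt[...,2]>-.005)
pl2=ok&(Pt[...,0]>.052)&(Pt[...,0]<.08)&(abs(Pt[...,1])<.055)&(Pt[...,2]<.06)&(L<110)&(Pt[...,2]>-.01)
nf,cf,Qf=fit(foot)
for m in (pl,pl2,pl|pl2):
    npl,cp,Qp=fit(m); print(len(Qp),'plate tilt',np.arctan2(npl[0],-npl[2]),'foot',np.arctan2(nf[0],-nf[2]),'angle',np.arccos(nf@npl),'foot top above plate',(cf-cp)@npl)
u=np.array([-npl[2],0,npl[0]]);u/=np.linalg.norm(u);u*=np.sign(u[0])
print('edge gap upslope',np.percentile(Qp@u,99.5)-np.percentile(Qf@u,99.5),'lat plate',np.percentile(Qp[:,1],[.5,99.5]),'foot lat',np.percentile(Pt[foot][:,1],[.5,99.5]))
r=s['frame'][110:260,150:410,::-1];cv2.imwrite('pics/w6.png',cv2.resize(r,None,fx=3,fy=3))
E
```

```text
n 4761 tilt -0.5082043858197692 roll -0.0028368661542271883 front 0.04953060809702113 TCP rel S: along -0.016099023909485803 lat 5.045927326069108e-05 up 0.028566325087256705 F [-3.1496  0.9886 12.9809]
6058 plate tilt -0.5187183666454707 foot -0.50192194489311 angle 0.0167978542522567 foot top above plate 0.011803236054603539
6449 plate tilt -0.4075436962723322 foot -0.50192194489311 angle 0.09437785897458753 foot top above plate 0.008708106082685449
10209 plate tilt -0.5081141364441889 foot -0.50192194489311 angle 0.00619272174329878 foot top above plate 0.011595611759486577
edge gap upslope 0.017848047082195964 lat plate [-0.0535  0.0547] foot lat [-0.0278  0.0278]
```

View pics/w6.png

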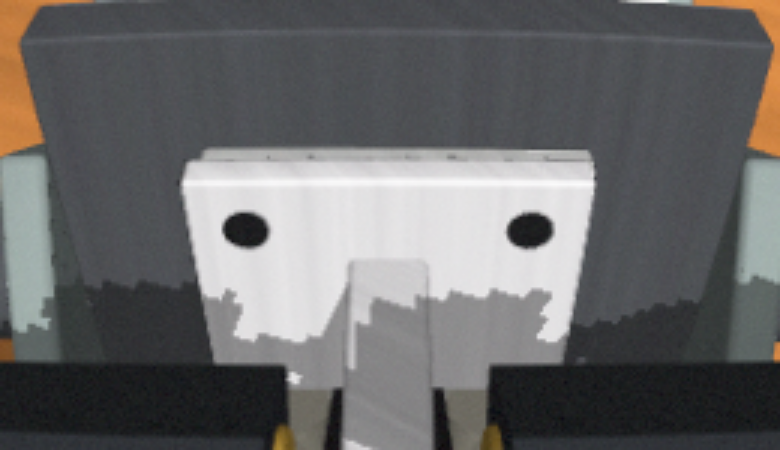

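The foot lies flush: its angle to the plate is under 0.02 rad and its top is 11.7 mm above the plate (12 mm expected). About 2 mm of pad shows beyond the upper edge (crop rows 150–163), and the sideways offset is about 1 mm. I'll ease the push to about 10 N, check it settles, and hand in.

Converted, -0.0004 m is -0.08.

Emit:
drive_effector:
  steps: {"offsets": [[0, 0, -0.08, 0, 0], [0, 0, -0.08, 0, 0], [0, 0, -0.08, 0, 0], [0, 0, -0.08, 0, 0], [0, 0, -0.08, 0, 0], [0, 0, -0.08, 0, 0]]}

```text
clock: 11.02
tool_pos: [0.4838, 0.1995, 0.1166]
orientation: [-180.0, -0.2, 18.6]
force: [-1.1, -0.5, 8.9]
opening: 0.0115
gripper_force: 30.0
```

```bash
python3 -c "
from h import *
o,*_=tilt(); f=o['force'][2]+2.2; print(f, o['qvel'])
if 6<f<18: print(ctrl.close_job())"
```

```text
n 4693 tilt -0.5079006556880575 roll -0.001758317726429011 front 0.04953837205808954 TCP rel S: along -0.016448763513446037 lat -1.6382679937527837e-05 up 0.028423607969217807 F [-1.13104553 -0.49628068  8.9001215 ]
11.100121503297455 [ 0.02419686  0.02620809 -0.02227428 -0.07974865  0.00637982 -0.06805244]
the job is handed in; nothing more can be done
None
```

The job is handed in at 11 s: the bracket is still gripped and pressed on the pad with about 11 N, tilted within about 0.02 rad of the plate and about 2 mm off centre by my camera estimates; the hand-in returned no verdict.

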